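Shut the blow-off air and hold the ball tray over the light pad

ROBOT

A 6-joint arm with a two-finger parallel gripper is mounted at the origin on the work surface. World frame = base frame: x ahead of the robot, y to its left, z up, the work surface at z = 0. Lengths are in m, angles in rad, forces in N, time in s.
With the tool pointing down it reaches from about 0.325 to 0.775 m from the base axis. Payload 5.5 kg.
Tool frame: the origin (TCP) lies on the front face of the gripper's body, between the roots of the fingers; the fingertips stand 73 mm ahead of it and the grasp point (between the pads) lies 54 mm ahead of it; z points along the fingers, y is the direction in which the jaws open and shut (so a half turn about z gives the same grasp; the last joint's range is limited). The gripper opens to 85 mm and grips with 20 to 120 N. Pads are 22 mm wide; open, the fingers measure 114 mm over their backs; the gripper's body (76 mm by 85 mm) begins 54 mm behind the grasp point. The pads swing forward as they close: fully open they stand 13 mm farther back than shut.
Start: joints at [1.123, 0.091, 1.231, -0, 1.82, -0.057], TCP at [0.229, 0.555, 0.304] pointing down, gripper open.
Joint ranges: [-2.87, 2.87], [-0.86, 2.18], [0.17, 2.46], [-1.51, 4.65], [0.06, 2.69], [-2.65, 2.65]. Speed limits (rad/s): [2.57, 2.57, 3.01, 3.14, 3.14, 3.14].

INTERFACE

Orientations are given as a rotation vector (axis times angle).
In Python, from rig import get_obs, capture, camera_params, hand_in gives the robot as it stands. The module is installed in compiled form; this text tells all that it offers.
- The arm moves only by the tool servo_tool, never from a script. Its argument "deltas" is a list of rows, each a list of 4 numbers: the shift along the world's x, y, z in cm, then the turn about the world's z in rad. In form: [[x, y, z, roll], ...]. A call has 1 to 10 rows; each row is the pose to reach, as a shift and turn from the pose measured when the call began; what a row does not reach only later rows make up. A row lasts 1/12 s, in which the tool goes at most 41.7 mm and 7.16 degrees, less where a joint would pass 70% of its speed; a pose out of reach is approached as far as the arm can. A call with a gripper value outside its range is refused whole. "claw" is the closure, from -1 (fully open) to 1 (shut), set as the call begins (left out, the last holds). The fingers move at their own pace and stop on an object; "newtons" is the grip in N (left out, the last holds). Time passes only in rows, so rows that repeat a pose let the fingers close. It gives the time, the measured TCP pose, the force and the opening at its end, in the units of the state.
- get_obs(): the state, without advancing time (a new reading comes with each control period).
- capture(name): name is "side" or "top"; returns the picture (480x640x3 uint8, blue, green, red); there is no depth.
- camera_params(name): a dict with "camera_matrix" (3x3 intrinsics, pixels), "pose" (4x4, takes a point from camera to world coordinates). Camera axes: x right, y up, looking along -z (the intrinsics and any distortion apply to the point x, -y, -z); pixel columns grow to the right and rows downward; lengths in m; the calibration is good to about 2 mm. A picture is of the moment at which its call begins. camera_params takes no time and is no camera call.
- hand_in(): hands the job in, once; it reports no verdict.
The state is a dict: "t": time; "joints": joint angles; "dq": joint speeds; "joint_efforts": joint torques, N m; "tcp_pos": TCP position; "tool_rot": TCP orientation; "ft_force": force on the tool from outside, world axes, zero at the start; "ft_torque": the same for the moment, N m; "width": opening from 0.0 (shut) to 1.0 (fully open).
Only numpy, scipy, OpenCV 4.12 (cv2) and the standard library are available. Lean on these libraries where they do the work, as an engineer would, in place of code of your own. Each camera call takes 0.05 s, during which the arm holds its last target.

TASK

Turn the quarter-turn lever of the air valve fully shut, and only then lift the tray with the loose steel ball by its handle and carry it over to the light pad, keeping the ball in its shallow pocket. Finish still holding the tray, level and steady, over the middle of the pad with its underside about 10 cm above the pad: do not set it down or let go. Leave the empty tray, the bottles and the caps where they are.

Things in the scene. Friction and masses are not known exactly. Their poses are not given: they have to be found in the camera images.
- valve: Air blow-off manifold, fixed to the table: a 170 x 60 mm aluminium base plate with a brass pipe along its own x axis (pipe axis 35 mm, pipe top 45 mm above the table; brass valve body up to 65 mm only within 25 mm of the stem). A grey air filter (44 mm dia., top 102 mm above the table) stands 95 mm from the stem in its +x direction; a thin nozzle ends 110 mm from the stem in -x. Origin: on the table right under the upright stem, which is the lever's hinge axis.
- lever (a joint): Quarter-turn valve lever, turning about the upright stem. 0 = fully open (lever lies over the pipe, pointing along the valve's -x), 1.571 = fully shut (lever crosswise, pointing along the valve's -y); seen from above it turns anticlockwise to shut. Hard stops at both ends; it stays where it is left (friction about 0.12 N m). It starts open or nearly so.
- lever_grip (a point): Point on the lever's grey grip, 85 mm out from the stem axis, at mid-height (86 mm above the table). The lever is a straight flat bar 14 mm wide and 12 mm thick (80 to 92 mm above the table), reaching 115 mm out from the stem; free space under it except for the pipe. Site axes are those of the lever: its -x points out along the lever.
- tray_grip (a point): Centre of the handle bar of the tray that holds the ball. Tray: white plastic base 100 x 84 x 6 mm, on which two uprights carry a straight aluminium handle bar over its middle; bar 94 mm long (along the point's x axis), 12 mm wide, 16 mm high, its centre 78 mm above the tray's underside. z is the tray's up axis. 0.2 to 0.45 kg without the ball; it balances under the bar's centre.
- tray_pocket (a point): Middle of that tray's pocket, at the height of the ball's centre when it sits there (24 mm above the underside, 54 mm under the bar's centre). The pocket is a low ring on the base: inner radius 12 mm, outer 17 mm, only 3 mm high, so that the ball rolls out when the tray is tipped more than about 30 degrees or jerked.
- ball_center (a point): Centre of the loose dark steel ball, 36 mm diameter, 190 g, lying in the tray's pocket with about 2 mm of play.
- pad_top (a point): Centre of the upper face of the light pad: a flat grey slab 160 x 160 x 12 mm with a white lit face, fixed to the table; the point is 12 mm above the table.
- spare_grip (a point): Centre of the handle bar of the spare tray: same as the other tray in every way, but its pocket is empty. To be left where it is.
- bottle_a_center (a point): Centre (half-way up) of the small clear glass bottle with an aluminium collar, 34 mm dia., 78 mm high, standing left of the rear tray (seen from the robot). Leave alone.
- bottle_b_center (a point): Centre (half-way up) of the small clear glass bottle with an aluminium collar, 34 mm dia., 78 mm high, standing right of the rear tray (seen from the robot). Leave alone.
- cap_a_center (a point): Centre (half-way up) of a loose black plastic cap, 25 mm dia., 42 mm high, standing between the valve and the trays. Leave alone.
- cap_b_center (a point): Centre (half-way up) of a loose black plastic cap, 25 mm dia., 42 mm high, standing between the light pad and the front tray. Leave alone.
Mind the look-alikes: they are no part of the job. There is more than one size of the part that bears pad_top; the job needs the larger.

How it is judged:
By the outcome, as a careful person would: the job done as asked, in the order asked, and still so for the second after the job is handed in, while the arm keeps its last pose, push and grip.
It also fails if it takes over 64 s, if anything falls off the work surface, if the arm or the gripper's body presses on something with over 40 N, if the wrist force passes 120 N, or if a joint passes its speed limit or range.

## Working session

There is one attempt and no reset: what is moved stays moved. The work goes in short steps, Python scripts to look and compute and a tool call to move; the robot and the scene stay as the last step left them, time stands still between calls to the robot, and variables do not carry over. Pictures are saved under pics/ and viewed, and the job is handed in when it is done.

Besides the shell and the picture viewer there is one more tool, called after "Request:" as a command line: name --pt "numbers of a row" for each row, then --argument value for the rest. servo_tool: Moves the arm, as the interface text tells. Its arguments: {"type":"object","properties":{"deltas":{"type":"array","items":{"type":"array","items":{"type":"number"}}},"claw":{"type":"number"},"newtons":{"type":"number"}},"required":["deltas"]}

```bash
mkdir -p pics
cat > h.py <<'E'
import numpy as np, cv2
from rig import get_obs, capture, camera_params, hand_in
def ray(name,u,v):
    p=camera_params(name);K=np.array(p['camera_matrix']);T=np.array(p['pose'])
    d=np.linalg.inv(K)@[u,v,1]; d=np.array([d[0],-d[1],-d[2]])
    return T[:3,3],T[:3,:3]@d
def onz(name,u,v,z):
    o,d=ray(name,u,v); return o+d*(z-o[2])/d[2]
def proj(name,P):
    p=camera_params(name);K=np.array(p['camera_matrix']);T=np.linalg.inv(np.array(p['pose']))
    q=T[:3,:3]@np.array(P)+T[:3,3]; q=K@[q[0],-q[1],-q[2]]; return q[:2]/q[2]
def tri(uv1,uv2,n1='top',n2='side'):
    a,d=ray(n1,*uv1);b,e=ray(n2,*uv2)
    s=np.linalg.lstsq(np.c_[d,-e],b-a,rcond=None)[0]
    p,q=a+d*s[0],b+e*s[1]; return (p+q)/2,np.linalg.norm(p-q)
E
python3 - <<'E'
from h import *
for n in('top','side'):
    cv2.imwrite(f'pics/{n}0.png',capture(n)); p=camera_params(n); print(p)
print(get_obs())
E
```

```text
{'camera_matrix': array([[438.85006449,   0.        , 315.79955078],
       [  0.        , 438.85006449, 244.30644006],
       [  0.        ,   0.        ,   1.        ]]), 'pose': array([[-0.06213864,  0.97306801, -0.22198522,  0.32278423],
       [-0.99805118, -0.05930829,  0.01940009,  0.0183121 ],
       [ 0.00571205,  0.22275811,  0.97485701,  0.83432921],
       [ 0.        ,  0.        ,  0.        ,  1.        ]])}
{'camera_matrix': array([[591.64257571,   0.        , 328.24541954],
       [  0.        , 591.64257571, 237.30129358],
       [  0.        ,   0.        ,   1.        ]]), 'pose': array([[ 0.99689125,  0.05205356, -0.05914604,  0.42004308],
       [-0.07758489,  0.51775902, -0.85200128, -0.87075509],
       [-0.01372631,  0.85394146,  0.52018801,  0.63217428],
       [ 0.        ,  0.        ,  0.        ,  1.        ]])}
{'t': 0.1, 'joints': array([ 1.12330575e+00,  9.17635798e-02,  1.23175325e+00,  1.10239065e-07,
        1.81979085e+00, -5.66848323e-02]), 'dq': array([-0.00117018, -0.00200883, -0.00261733,  0.00074779,  0.00066851,
       -0.00103767]), 'joint_efforts': array([ 2.92405792e-03, -4.60214853e+01, -4.19219542e+01, -1.63138616e-04,
        1.06323324e-02,  4.45447540e-05]), 'tcp_pos': array([0.22850005, 0.55465326, 0.30288269]), 'tool_rot': array([-6.09893813e-01, -3.08138587e+00,  2.60841780e-03]), 'ft_force': array([-1.07957403, -0.15525406,  0.1797822 ]), 'ft_torque': array([ 0.01353384, -0.02639862, -0.00870165]), 'width': 0.9973935556498181}
```

```bash
ls pics
```

```text
side0.png
top0.png
```

View pics/top0.png

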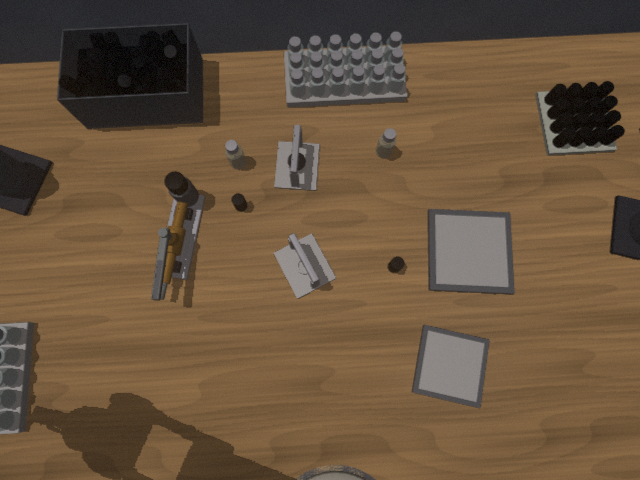

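View pics/side0.png

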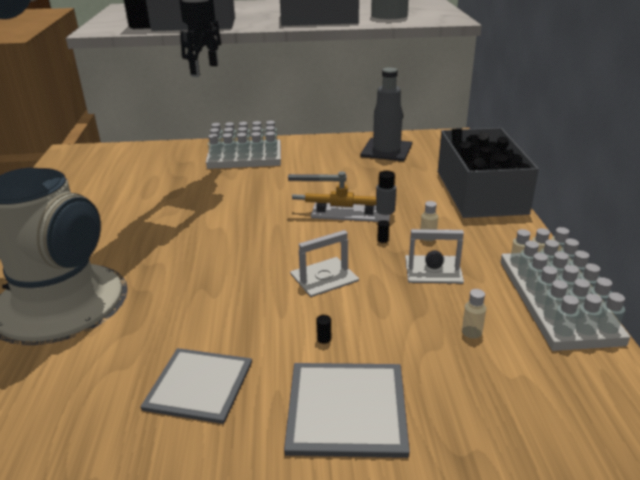

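The top view shows the valve at about (175,240), with its lever running from (164,232) to (158,298). The ball tray is at (297,160), the spare at (305,265) and the big pad at (470,251). In the side view the ball is at (434,260). I'll zoom in next.

Run:
```python
from h import *
t=cv2.imread('pics/top0.png');s=cv2.imread('pics/side0.png')
a=cv2.resize(t[160:310,130:220],None,fx=4,fy=4,interpolation=cv2.INTER_CUBIC)
b=cv2.resize(t[115:205,265:335],None,fx=5,fy=5,interpolation=cv2.INTER_CUBIC)
a=cv2.copyMakeBorder(a,0,0,0,0,0);h=600
im=np.zeros((600,720,3),np.uint8);im[:600,:360]=a;im[:450,365:715]=b;cv2.imwrite('pics/z1.png',im)
c=cv2.resize(s[160:230,280:410],None,fx=4,fy=4,interpolation=cv2.INTER_CUBIC)
d=cv2.resize(s[220:290,395:475],None,fx=4,fy=4,interpolation=cv2.INTER_CUBIC)
im=np.zeros((580,520,3),np.uint8);im[:280,:520]=c;im[290:570,:320]=d;cv2.imwrite('pics/z2.png',im)
# pads
g=cv2.cvtColor(t,cv2.COLOR_BGR2HSV)
m=((g[...,1]<40)&(g[...,2]>110)).astype(np.uint8)
for c in cv2.findContours(m,cv2.RETR_EXTERNAL,2)[0]:
    if cv2.contourArea(c)>600:
        r=cv2.minAreaRect(c);print('top',r)
        P=[onz('top',*q,0.012)[:2] for q in cv2.boxPoints(r)];print(np.round(P,3).tolist(),np.mean(P,0), np.linalg.norm(P[0]-P[1]),np.linalg.norm(P[1]-P[2]))
```

```text
top ((451.6081237792969, 365.85137939453125), (59.01923370361328, 61.97842025756836), 9.462321281433105)
[[0.229, -0.163], [0.335, -0.194], [0.311, -0.298], [0.207, -0.264]] [ 0.270555   -0.22963961] 0.11001556174366398 0.10740320535317206
top ((302.55072021484375, 261.68768310546875), (58.92888641357422, 44.37594223022461), 62.35402297973633)
[[0.512, 0.091], [0.549, 0.014], [0.444, -0.032], [0.409, 0.044]] [0.47847064 0.02933832] 0.08576307942649634 0.11463270371801988
top ((471.0, 250.5), (71.0, 72.0), 90.0)
[[0.555, -0.234], [0.546, -0.375], [0.408, -0.353], [0.416, -0.217]] [ 0.48101124 -0.29493845] 0.14113568364700185 0.14016980229356304
top ((286.51861572265625, 156.67431640625), (63.07141876220703, 25.964982986450195), 89.09062194824219)
[[0.765, 0.074], [0.763, 0.021], [0.626, 0.026], [0.628, 0.077]] [0.69541744 0.0494971 ] 0.05315653912215991 0.13658421463571654
top ((344.80755615234375, 72.99705505371094), (52.31586456298828, 120.17539978027344), 87.0643310546875)
[[0.94, 0.044], [0.94, -0.214], [0.815, -0.206], [0.816, 0.045]] [ 0.87752857 -0.08260393] 0.2580638642131998 0.12481032947080367
```

View pics/z1.png

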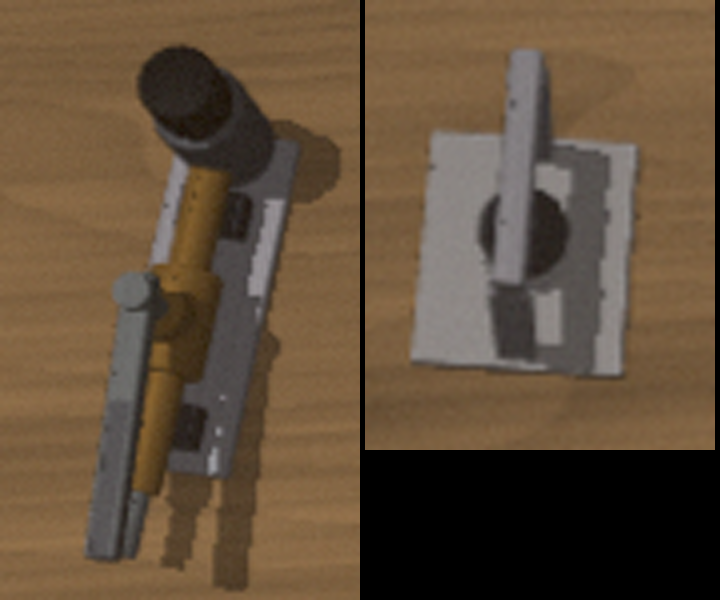

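View pics/z2.png

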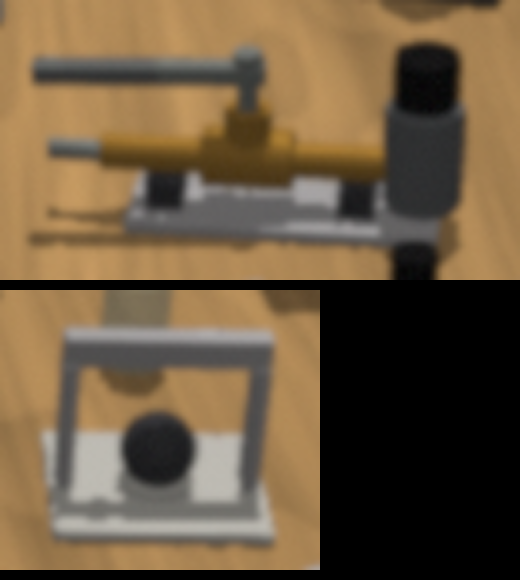

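Run:
```python
from h import *
f=lambda *a:np.round(a[0],4)
print('hub tri',tri((164,233.2),(342.2,175.5)))
A=onz('top',164,233.2,.098);B=onz('top',156.2,299,.092);C=onz('top',164.8,238,.092)
print('hub',A,'leverend',B,np.linalg.norm((A-B)[:2]),np.degrees(np.arctan2(*(B-A)[1::-1])))
print('lever end tri',tri((156,299),(288.7,177.5)))
# base plate corners, z~.006?: 
P=[onz('top',130+x/4,160+y/4,.008) for x,y in((296,150),(232,475))];print('plate edge dir',P,np.degrees(np.arctan2(*(P[1]-P[0])[1::-1])))
# pipe axis
P=[onz('top',130+x/4,160+y/4,.045) for x,y in((209,172),(148,480))];print('pipe dir',P,np.degrees(np.arctan2(*(P[1]-P[0])[1::-1])))
P=[onz('top',297.2,125,.086),onz('top',294,171.6,.086)];print('bar',P,np.mean(P,0),np.linalg.norm(P[0]-P[1]),np.degrees(np.arctan2(*(P[0]-P[1])[1::-1])))
Q=np.array([onz('top',265+x/5,115+y/5,.006) for x,y in((67,130),(272,145),(257,375),(47,360))]);print('base',Q,Q.mean(0),np.linalg.norm(Q-np.roll(Q,1,0),axis=1))
print('ball',tri((297.3,161),(395+157/4,220+(448-290)/4)))
# pad outer
t=cv2.imread('pics/top0.png')
# frame corners outer at 428,209 / 512,211/ 515,292/ 428,292
Q=np.array([onz('top',*q,.012) for q in((428.5,209.5),(511.5,211),(514.5,292.5),(428.5,292))]);print('pad',Q,Q.mean(0),np.linalg.norm(Q-np.roll(Q,1,0),axis=1))
s=cv2.imread('pics/side0.png')
Q=np.array([onz('side',*q,.012) for q in((294,364),(402,364),(407,445),(290,444))]);print('pad side',Q,Q.mean(0),np.linalg.norm(Q-np.roll(Q,1,0),axis=1))
# side bar ends top edge
Q=np.array([onz('side',395+x/4,220+(y-290)/4,.086) for x,y in((70,329),(274,333))]);print('bar side rear edge',Q)
for n,uv in (('capA',(239,203)),('capB',(396,265)),('botA',(234,150)),('botB',(387,140))):print(n,onz('top',*uv,.04))
```

```text
hub tri (array([0.52978656, 0.26738645, 0.08895016]), np.float64(0.0023828380864108815))
hub [0.52605334 0.26420709 0.098     ] leverend [0.41389358 0.27762168 0.092     ] 0.11295912730184493 173.17967714321367
lever end tri (array([0.41608983, 0.28100287, 0.08369765]), np.float64(0.0023021836230331214))
plate edge dir [array([0.61911825, 0.21656227, 0.008     ]), array([0.45887759, 0.24767315, 0.008     ])] 169.01266030486158
pipe dir [array([0.59740944, 0.24854683, 0.045     ]), array([0.45282533, 0.27522775, 0.045     ])] 169.54450941548805
bar [array([0.72304199, 0.02385672, 0.086     ]), array([0.63088203, 0.03454426, 0.086     ])] [0.67696201 0.02920049 0.086     ] 0.09277758905183583 -6.6148871817526995
base [[ 0.73236296  0.06470883  0.006     ]
 [ 0.72075572 -0.0185763   0.006     ]
 [ 0.62211296 -0.00626355  0.006     ]
 [ 0.63344988  0.07696592  0.006     ]] [0.67717038 0.02920872 0.006     ] [0.09966963 0.08409007 0.09940824 0.08399803]
ball (array([0.67889469, 0.02824058, 0.02302499]), np.float64(0.0001965661209343822))
pad [[ 0.56646075 -0.22296195  0.012     ]
 [ 0.553564   -0.38533816  0.012     ]
 [ 0.39455322 -0.3651425   0.012     ]
 [ 0.40544251 -0.20364332  0.012     ]] [ 0.48000512 -0.29427148  0.012     ] [0.162173   0.16288757 0.16028815 0.16186587]
pad side [[ 0.4114742  -0.21229587  0.012     ]
 [ 0.57163713 -0.22709947  0.012     ]
 [ 0.55102935 -0.37274695  0.012     ]
 [ 0.40223252 -0.35791333  0.012     ]] [ 0.4840933  -0.29251391  0.012     ] [0.14591042 0.16084562 0.14709816 0.14953439]
bar side rear edge [[0.63560497 0.03471521 0.086     ]
 [0.72574446 0.02204862 0.086     ]]
capA [0.59267849 0.14282266 0.04      ]
capB [ 0.45573115 -0.14227688  0.04      ]
botA [0.70167375 0.15002539 0.04      ]
botB [ 0.70502043 -0.15023648  0.04      ]
```

Request:
servo_tool --pt "2 -2 0 0.03" --pt "4.5 -4.6 0 0.06" --pt "7 -7.2 -1 0.1" --pt "9.5 -9.8 -2 0.13" --pt "12 -12.4 -3 0.17" --pt "14.5 -15 -4 0.2" --pt "17 -17.5 -5 0.24" --pt "19.5 -20 -6 0.27" --pt "21.2 -21.8 -7 0.27" --pt "22 -22.6 -7 0.27" --claw 1 --newtons 30

```text
t: 0.93
tcp_pos: [0.4498, 0.3256, 0.2297]
tool_rot: [-0.194, -3.132, 0.009]
ft_force: [-0.6, 0.5, -0.4]
width: 0.0
```

Request:
servo_tool --pt "0 0 -2.5 0" --pt "0 0.2 -5 0" --pt "0 0.3 -7.5 0" --pt "0 0.3 -9 0" --pt "0 0.3 -9.2 0"

```text
t: 1.35
tcp_pos: [0.4479, 0.3282, 0.1334]
tool_rot: [-0.194, -3.126, 0.015]
ft_force: [-0.4, 0.8, -0.7]
width: 0.003
```

Run:
```python
from h import *
im=capture('side');cv2.imwrite('pics/s1.png',cv2.resize(im[60:260,220:440],None,fx=3.5,fy=3,interpolation=2)[:600,:800])
print(get_obs()['tcp_pos'],get_obs()['ft_force'])
S=np.array([.527,.264]);off=0.021
for a in range(173,266,7):
    u=np.array([np.cos(np.radians(a)),np.sin(np.radians(a))]);v=np.array([-u[1],u[0]])
    print(a,np.round((S+.085*u-off*v-get_obs()['tcp_pos'][:2])*100,1))
```

```text
[0.44851445 0.32849532 0.13527776] [-0.10888947 -0.4228448   0.4746488 ]
173 [-0.3 -3.3]
180 [-0.7 -4.3]
187 [-0.8 -5.4]
194 [-0.9 -6.5]
201 [-0.8 -7.5]
208 [-0.6 -8.6]
215 [-0.3 -9.6]
222 [  0.1 -10.6]
229 [  0.7 -11.5]
236 [  1.4 -12.3]
243 [  2.1 -13.1]
250 [  3.  -13.7]
257 [  3.9 -14.3]
264 [  4.9 -14.7]
```

View pics/s1.png

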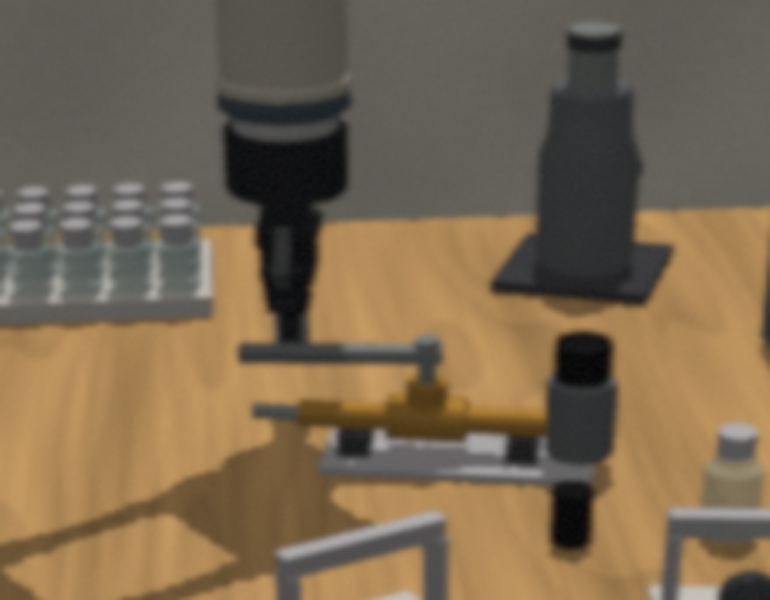

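The closed fingers stand behind the lever on its +y side, with the tips below the bar. Now I'll push along the arc.

Request:
servo_tool --pt "-0.1 -1.2 0.2 0" --pt "-0.2 -2.2 0.2 0" --pt "-0.4 -3.2 0.2 0" --pt "-0.7 -4.3 0.2 0" --pt "-0.8 -5.4 0.2 0" --pt "-0.9 -6.5 0.2 0" --pt "-0.8 -7.5 0.2 0" --pt "-0.6 -8.6 0.2 0" --pt "-0.3 -9.6 0.2 0" --pt "0.1 -10.6 0.2 0"

```text
t: 2.23
tcp_pos: [0.4496, 0.2214, 0.1372]
tool_rot: [-0.194, -3.128, 0.013]
ft_force: [-0.8, 1.4, 0.2]
width: 0.002
```

Run:
```python
from h import *
im=capture('top');cv2.imwrite('pics/t2.png',cv2.resize(im[150:320,100:300],None,fx=3.5,fy=3.5,interpolation=2))
print(get_obs()['tcp_pos'],get_obs()['ft_force'])
```

```text
[0.45035849 0.21993227 0.13714895] [ 0.73340151 -0.57548046 -1.44361619]
```

View pics/t2.png

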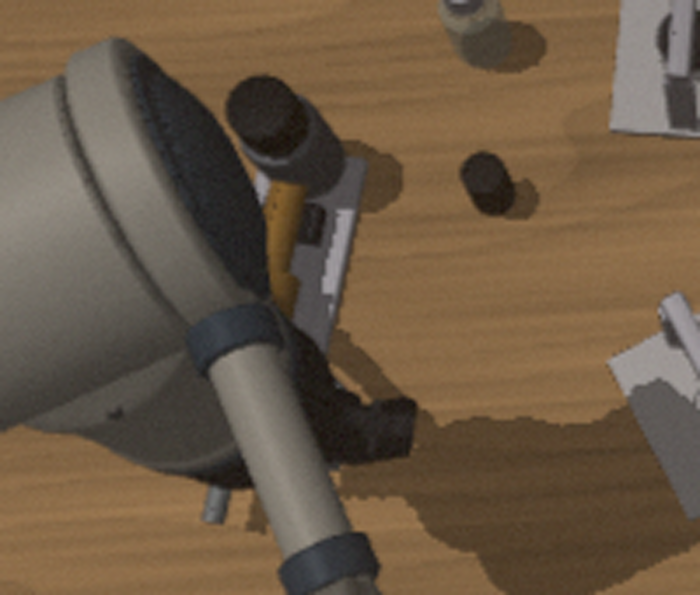

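Request:
servo_tool --pt "0.5 -0.6 0 0" --pt "1.2 -1.4 0 0" --pt "1.9 -2.2 0 0" --pt "2.7 -2.8 0 0" --pt "3.3 -3.3 0 0" --pt "3.6 -3.5 0 0" --pt "3.8 -3.6 0 0"

```text
t: 2.87
tcp_pos: [0.4889, 0.1834, 0.1369]
tool_rot: [-0.197, -3.128, 0.016]
ft_force: [-0.9, 0.7, -0.3]
width: 0.0
```

Run:
```python
from h import *
im=capture('side');cv2.imwrite('pics/s3.png',cv2.resize(im[60:260,220:440],None,fx=3.5,fy=3,interpolation=2)[:600,:800])
print(get_obs()['tcp_pos'],get_obs()['ft_force'])
```

```text
[0.48894716 0.18343205 0.13694804] [-0.10956595  0.22744578 -0.27999362]
```

View pics/s3.png

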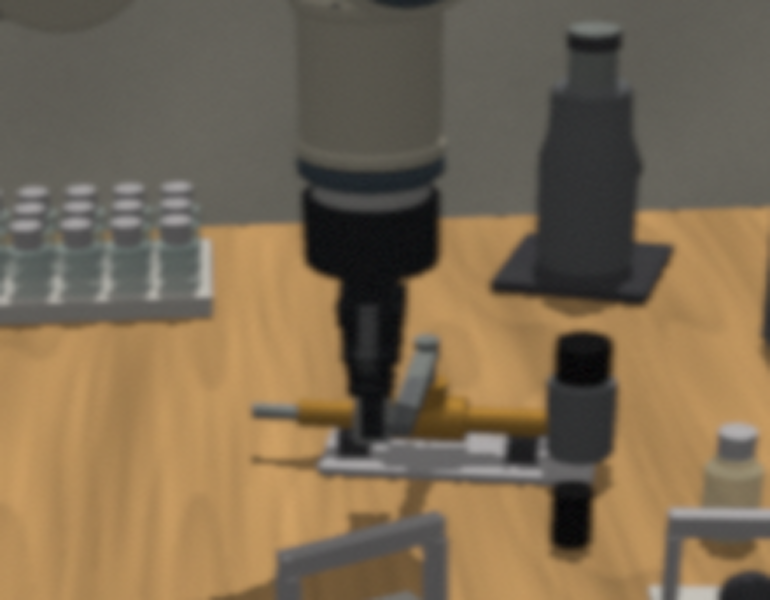

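The lever is turned most of the way. I'll push it gently onto the stop.

Request:
servo_tool --pt "0.2 0 0 0" --pt "0.4 0 0 0" --pt "0.6 0 0 0" --pt "0.7 0 0 0" --pt "0.7 0 0 0"

```text
t: 3.33
tcp_pos: [0.4923, 0.1833, 0.1367]
tool_rot: [-0.194, -3.117, 0.02]
ft_force: [-20.9, -3.5, 10.7]
width: -0.0
```

That reads 21 N at x=0.492, against about 1.4 N of friction and a predicted stop of 0.4935, so the lever is on its stop. I'll back off and check.

Request:
servo_tool --pt "-1 0 0 0" --pt "-2.5 0.3 0 0" --pt "-4 0.5 1 0" --pt "-4 0.5 4 0" --pt "-4 0 8 0" --pt "-4 -2 11 0" --pt "-4 -5 13 0" --pt "-4 -8.5 14 0" --pt "-4 -12 14 0" --pt "-4 -14 14 0"

```text
t: 4.17
tcp_pos: [0.4525, 0.0409, 0.2784]
tool_rot: [-0.196, -3.121, 0.022]
ft_force: [1.2, 0.1, -0.4]
width: 0.0
```

Run:
```python
from h import *
im=capture('top');cv2.imwrite('pics/t4.png',cv2.resize(im[120:320,100:350],None,fx=3.2,fy=3,interpolation=2))
im=capture('side');cv2.imwrite('pics/s4.png',im)
print(get_obs()['tcp_pos'],get_obs()['ft_force'])
```

```text
[0.45245506 0.04086985 0.27732855] [ 0.07933763  0.06694308 -0.37045548]
```

View pics/t4.png

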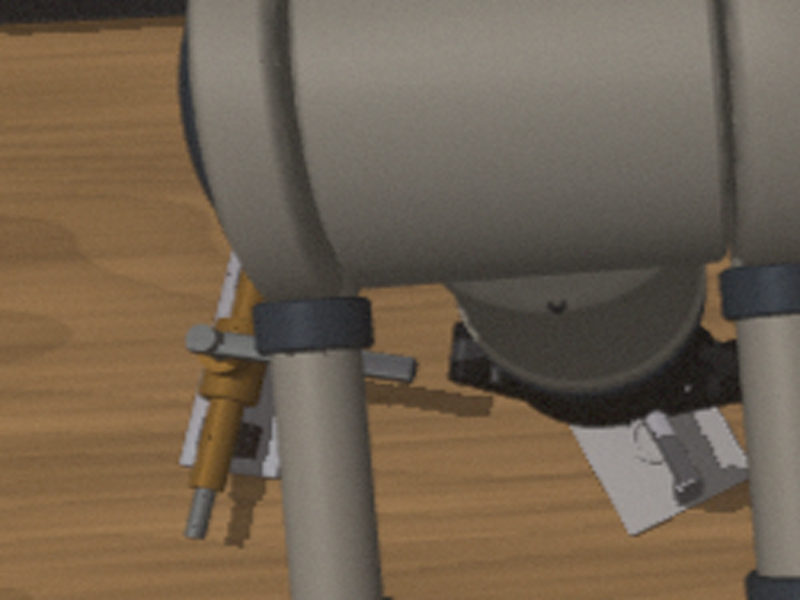

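View pics/s4.png

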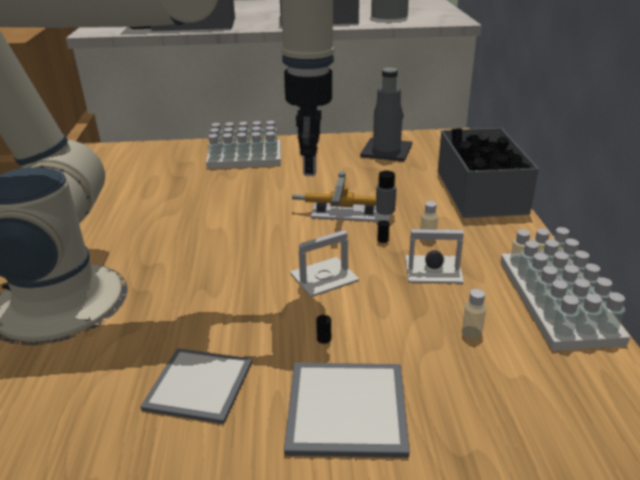

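Run:
```python
from h import *
from scipy.spatial.transform import Rotation as R
A=onz('top',163.4,232.3,.098);B=onz('top',229.1,242.7,.092)
print(A,B,np.linalg.norm((A-B)[:2]),np.degrees(np.arctan2(*(B-A)[1::-1]))%360)
o=get_obs();M=R.from_rotvec(o['tool_rot']).as_matrix();print(o['tcp_pos'],np.degrees(np.arctan2(M[1,1],M[0,1])),M[:,2], o['joints'])
s=cv2.imread('pics/side0.png').astype(int);t=cv2.imread('pics/s4.png').astype(int)
print(np.abs(s-t)[215:290,395:500].mean())
```

```text
[0.52772549 0.2652636  0.098     ] [0.50382263 0.15347508 0.092     ] 0.11431544076386232 257.93063687327026
[0.45245506 0.04086985 0.27732855] 82.64379703857088 [-0.01748889 -0.01303018 -0.99976215] [ 0.02264659 -0.29389146  1.63722653 -0.0130207   1.81601944 -1.42268983]
4.771597883597884
```

Request:
servo_tool --pt "2 0 0 0.01" --pt "5 -0.3 0 0.01" --pt "8 -0.5 -0.5 0.01" --pt "11 -0.7 -1.5 0.01" --pt "14 -0.9 -2.5 0.01" --pt "17 -1 -3.5 0.01" --pt "19.5 -1.1 -4.5 0.01" --pt "21.5 -1.2 -5.3 0.01" --pt "22.5 -1.2 -5.5 0.01" --pt "22.5 -1.2 -5.5 0.01" --claw -1

```text
t: 5.1
tcp_pos: [0.6786, 0.0301, 0.2193]
tool_rot: [-0.183, -3.116, 0.022]
ft_force: [-0.1, 1.1, 0.0]
width: 0.995
```

Run:
```python
from h import *
from scipy.spatial.transform import Rotation as R
im=capture('top');cv2.imwrite('pics/t5.png',cv2.resize(im[160:310,130:250],None,fx=4,fy=4,interpolation=2))
im=capture('side');cv2.imwrite('pics/s5.png',cv2.resize(im[120:300,360:500],None,fx=3.3,fy=3.3,interpolation=2))
o=get_obs();M=R.from_rotvec(o['tool_rot']).as_matrix();print(o['tcp_pos'],np.degrees(np.arctan2(M[1,1],M[0,1])),M[:,2], o['width'])
```

```text
[0.67738694 0.02995527 0.22171474] 83.27629950879195 [-0.0184597  -0.01304586 -0.99974449] 0.9977089847930675
```

View pics/t5.png

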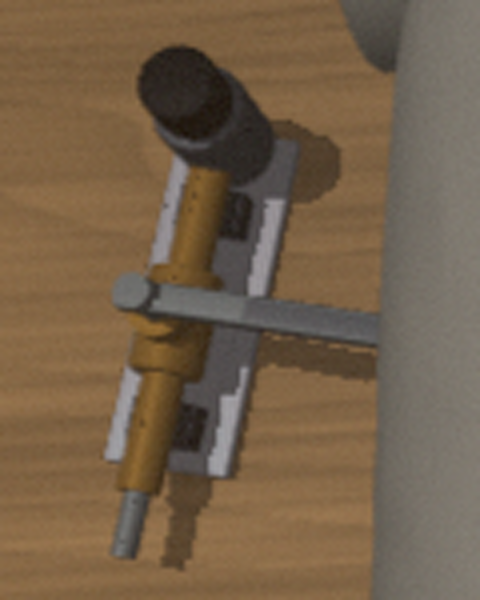

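View pics/s5.png

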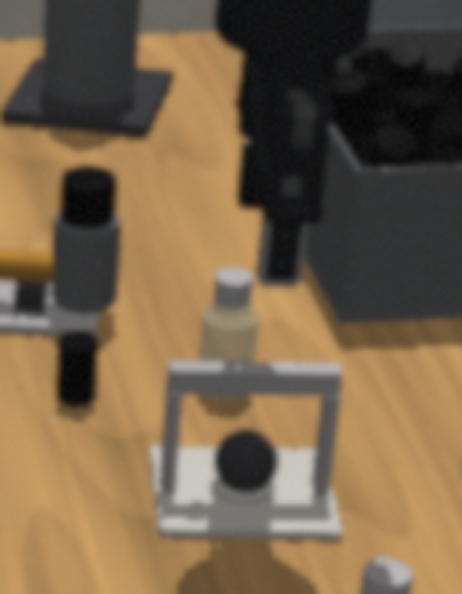

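Run:
```python
from h import *
def a(p,q,z):
    P=[onz('top',130+(x+.0)/4,160+y/4,z) for x,y in(p,q)];d=P[1]-P[0];return np.degrees(np.arctan2(d[1],d[0]))%360
print('lever far edge',a((160,284),(378,315),.092),'near',a((160,307),(378,334),.092), a((160,315),(378,345),.080))
print('plate R',a((298,145),(233,475),.008),'L',a((178,155),(106,458),.008))
print('pipe L',a((187,170),(119,487),.035),'R',a((228,170),(158,490),.035))
print('ends', a((170,458),(106,458),.008))
```

```text
lever far edge 258.2375506944272 near 259.301610177991 258.5243493219424
plate R 169.00289884349 L 167.6774220036889
pipe L 168.82200195241919 R 168.30235210764212
ends 86.48882271067586
```

The valve axis is about 168.5° and the lever about 258.6°, so the turn is 90° and the lever is shut. The tray and ball are untouched. I'll descend on the handle.

Request:
servo_tool --pt "0.1 0 -2 0" --pt "0.1 0 -4.5 0" --pt "0.1 0 -6.8 0" --pt "0.1 0 -8.2 0" --pt "0.1 0 -8.7 0" --pt "0.1 0 -8.8 0" --pt "0.1 0 -8.8 0"

```text
t: 5.78
tcp_pos: [0.6785, 0.0301, 0.1351]
tool_rot: [-0.183, -3.12, 0.022]
ft_force: [-0.4, 0.3, 0.5]
width: 1.0
```

Run:
```python
from h import *
from scipy.spatial.transform import Rotation as R
im=capture('side');cv2.imwrite('pics/s6.png',cv2.resize(im[120:300,360:500],None,fx=3.3,fy=3.3,interpolation=2))
o=get_obs();M=R.from_rotvec(o['tool_rot']).as_matrix();print(o['tcp_pos'],np.degrees(np.arctan2(M[1,1],M[0,1])),M[:,2], o['ft_force'])
```

```text
[0.67891803 0.03005043 0.13584743] 83.27947296793779 [-0.01564068 -0.01306052 -0.99979237] [-0.65544754  0.24244403  0.6054373 ]
```

View pics/s6.png

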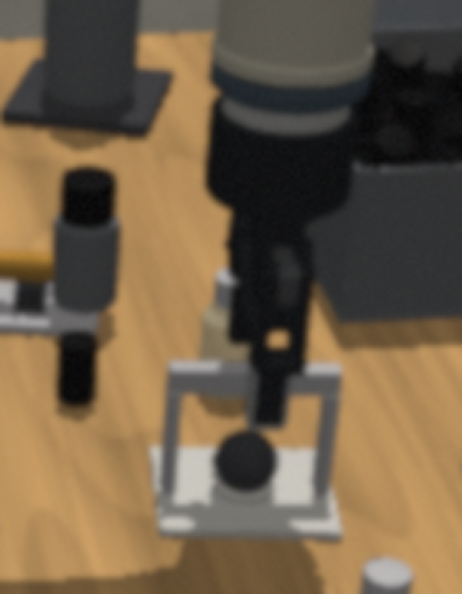

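Request:
servo_tool --pt "0 -0.05 -0.2 0" --pt "0 -0.05 -0.3 0" --pt "0 -0.05 -0.3 0" --pt "0 -0.05 -0.3 0" --pt "0 -0.05 -0.3 0" --pt "0 -0.05 -0.3 0" --pt "0 -0.05 -0.3 0" --pt "0 -0.05 -0.3 0" --pt "0 -0.05 -0.3 0" --pt "0 -0.05 -0.3 0" --claw 1 --newtons 60

```text
t: 6.67
tcp_pos: [0.6789, 0.0295, 0.1327]
tool_rot: [-0.183, -3.121, 0.022]
ft_force: [0.3, 0.2, -1.0]
width: 0.133
```

Run:
```python
from h import *
from scipy.spatial.transform import Rotation as R
im=capture('side');cv2.imwrite('pics/s7.png',cv2.resize(im[120:300,360:500],None,fx=3.3,fy=3.3,interpolation=2))
o=get_obs();M=R.from_rotvec(o['tool_rot']).as_matrix();print(o['tcp_pos'],np.degrees(np.arctan2(M[1,1],M[0,1])),M[:,2], o['ft_force'],o['width'])
```

```text
[0.67892821 0.02949043 0.13271818] 83.27340685124041 [-0.01572409 -0.01308775 -0.99979071] [ 0.79835486 -0.05627572  0.51459848] 0.12506245442454675
```

View pics/s7.png

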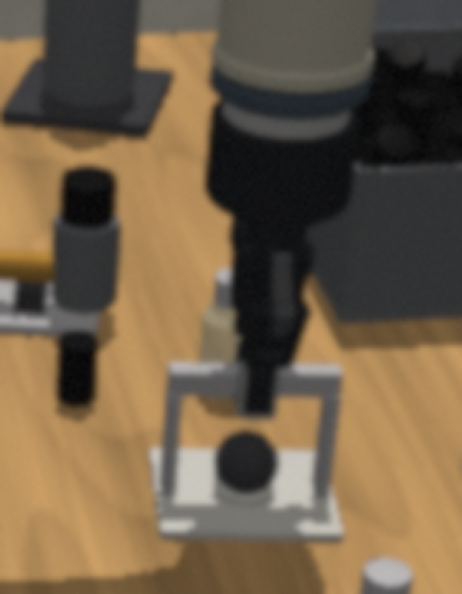

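The grip is good: 12% of 85 mm is about 11 mm, and it is centred on the bar. I'll lift gently.

Request:
servo_tool --pt "0 0 0.2 0" --pt "0 0 0.6 0" --pt "0 0 1.2 0" --pt "0 0 2.0 0" --pt "0 0 2.8 0" --pt "0 0 3.6 0" --pt "0 0 4.2 0" --pt "0 0 4.7 0" --pt "0 0 5.0 0" --pt "0 0 5.0 0"

```text
t: 7.55
tcp_pos: [0.6792, 0.0295, 0.1839]
tool_rot: [-0.184, -3.123, 0.022]
ft_force: [0.3, 0.5, -4.8]
width: 0.13
```

Run:
```python
from h import *
from scipy.spatial.transform import Rotation as R
im=capture('side');cv2.imwrite('pics/s8.png',cv2.resize(im[120:300,360:500],None,fx=3.3,fy=3.3,interpolation=2))
o=get_obs();M=R.from_rotvec(o['tool_rot']).as_matrix();print(o['tcp_pos'],np.degrees(np.arctan2(M[1,1],M[0,1])),M[:,2], o['ft_force'],o['width'],o['ft_torque'])
```

```text
[0.67904459 0.02949644 0.1831689 ] 83.27535447156926 [-0.01501622 -0.01309053 -0.99980156] [ 0.20843804  0.70264294 -4.11274002] 0.12487561274578113 [ 0.01430524 -0.03973338  0.03306707]
```

View pics/s8.png

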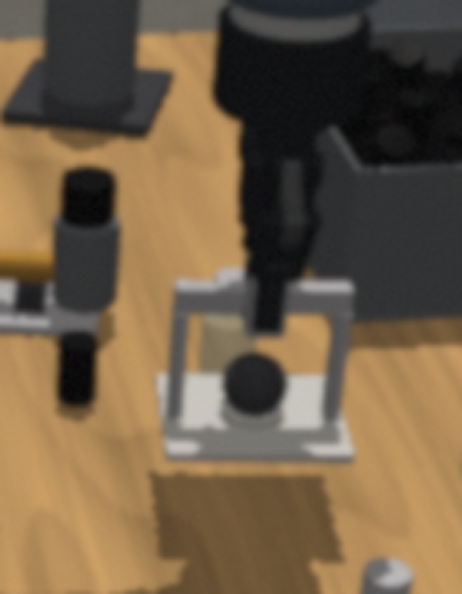

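Request:
servo_tool --pt "0 0 0.3 0" --pt "0 0 0.9 0" --pt "0 0 1.8 0" --pt "0 0 3.0 0" --pt "0 0 4.3 0" --pt "0 0 5.6 0" --pt "0 0 6.7 0" --pt "0 0 7.5 0" --pt "0 0 7.9 0" --pt "0 0 8 0"

```text
t: 8.43
tcp_pos: [0.6793, 0.0295, 0.2647]
tool_rot: [-0.184, -3.124, 0.022]
ft_force: [0.8, 0.4, -3.7]
width: 0.129
```

Request:
servo_tool --pt "-0.1 -0.2 0 0" --pt "-0.4 -0.6 0 0" --pt "-0.8 -1.3 0 0" --pt "-1.4 -2.3 0 0" --pt "-2.2 -3.6 0 0" --pt "-3.0 -4.9 0 0" --pt "-3.7 -6.1 0 0" --pt "-4.3 -7.0 0 0" --pt "-4.7 -7.7 0 0" --pt "-4.9 -8.0 0 0"

```text
t: 9.27
tcp_pos: [0.6296, -0.0519, 0.2649]
tool_rot: [-0.186, -3.124, 0.022]
ft_force: [-0.2, 0.4, -4.6]
width: 0.124
```

Run:
```python
from h import *
from scipy.spatial.transform import Rotation as R
im=capture('side');cv2.imwrite('pics/s9.png',im)
o=get_obs();M=R.from_rotvec(o['tool_rot']).as_matrix();print(o['tcp_pos'],np.degrees(np.arctan2(M[1,1],M[0,1])),M[:,2], o['ft_force'],o['width'],o['joints'])
```

```text
[ 0.62965779 -0.05183737  0.26491086] 83.19585309587887 [-0.01298338 -0.01339965 -0.99982593] [ 0.52276969 -0.3055668  -4.88665541] 0.12885677926690095 [-0.12962377  0.18160735  1.20100589 -0.0152683   1.77010067 -1.58452119]
```

View pics/s9.png

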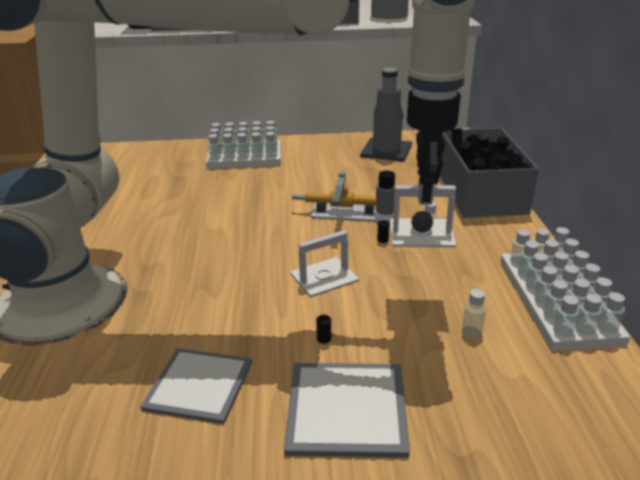

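The tray is carried level with the ball in place. I'll carry on to the pad.

Request:
servo_tool --pt "-0.1 -0.2 0 0" --pt "-0.6 -1.0 0 0" --pt "-1.3 -2.2 0 0" --pt "-2.4 -3.9 0 0" --pt "-3.6 -5.8 0 0" --pt "-4.7 -7.7 0 0" --pt "-5.8 -9.5 0 0" --pt "-6.7 -10.9 0 0" --pt "-7.2 -11.7 0 0" --pt "-7.4 -12.1 0 0"

```text
t: 10.15
tcp_pos: [0.5547, -0.1743, 0.2651]
tool_rot: [-0.188, -3.124, 0.023]
ft_force: [-1.4, 0.1, -3.8]
width: 0.126
```

Request:
servo_tool --pt "-0.1 -0.2 0 0" --pt "-0.6 -0.9 0 0" --pt "-1.3 -2.1 0 0" --pt "-2.3 -3.8 0 0" --pt "-3.5 -5.7 0 0" --pt "-4.6 -7.6 0 0" --pt "-5.7 -9.4 0 0" --pt "-6.6 -10.8 0 0" --pt "-7.1 -11.6 0 0" --pt "-7.3 -12 0 0"

```text
t: 10.98
tcp_pos: [0.4808, -0.2956, 0.2651]
tool_rot: [-0.191, -3.123, 0.023]
ft_force: [-0.2, 0.2, -3.7]
width: 0.128
```

Run:
```python
from h import *
from scipy.spatial.transform import Rotation as R
im=capture('side');cv2.imwrite('pics/s10.png',im)
o=get_obs();M=R.from_rotvec(o['tool_rot']).as_matrix();print(o['tcp_pos'],np.degrees(np.arctan2(M[1,1],M[0,1])),M[:,2], o['ft_force'],o['width'],o['joints'])
```

```text
[ 0.48100777 -0.29558801  0.26509782] 83.01860245345702 [-0.01311275 -0.0142179  -0.99981294] [-0.05657297  0.01621392 -3.83923168] 0.12748602657882172 [-0.60218001 -0.00607372  1.39916178 -0.01946174  1.75122433 -2.0545058 ]
```

View pics/s10.png

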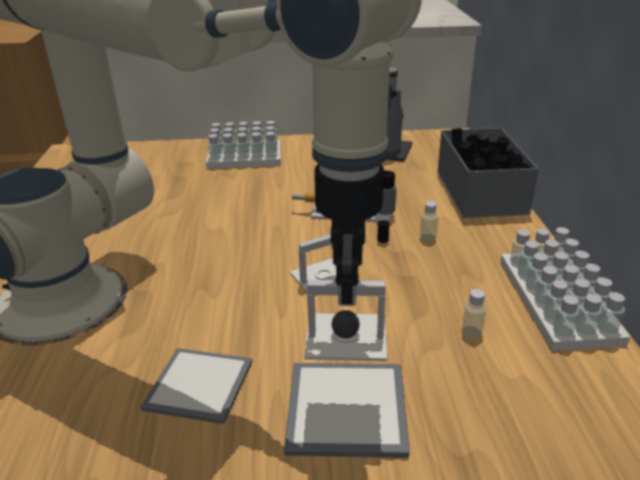

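Next I'll lower it 2 cm and nudge it toward the centre.

Request:
servo_tool --pt "0 0 -0.1 0" --pt "0 0.05 -0.3 0" --pt "0.05 0.1 -0.6 0" --pt "0.1 0.15 -1 0" --pt "0.1 0.2 -1.4 0" --pt "0.1 0.2 -1.7 0" --pt "0.1 0.2 -1.9 0" --pt "0.1 0.2 -2.0 0" --pt "0.1 0.2 -2.0 0" --pt "0.1 0.2 -2.0 0"

```text
t: 11.87
tcp_pos: [0.482, -0.2936, 0.2452]
tool_rot: [-0.191, -3.124, 0.024]
ft_force: [0.8, 0.0, -4.2]
width: 0.127
```

Run:
```python
from h import *
from scipy.spatial.transform import Rotation as R
im=capture('side');cv2.imwrite('pics/s11.png',cv2.resize(im[160:460,240:440],None,fx=2,fy=2,interpolation=2))
im=capture('top');cv2.imwrite('pics/t11.png',im)
o=get_obs();M=R.from_rotvec(o['tool_rot']).as_matrix();print(o['tcp_pos'],M[:,2], o['ft_force'],o['width'],o['dq'])
```

```text
[ 0.48203174 -0.29368973  0.24544451] [-0.01269301 -0.01452479 -0.99981394] [-0.05864318  0.31469023 -4.65070039] 0.1265615429540008 [ 3.68034478e-04  1.16105125e-03  2.48458681e-05 -9.82269854e-04
 -6.71930039e-04 -4.09712684e-04]
```

View pics/s11.png

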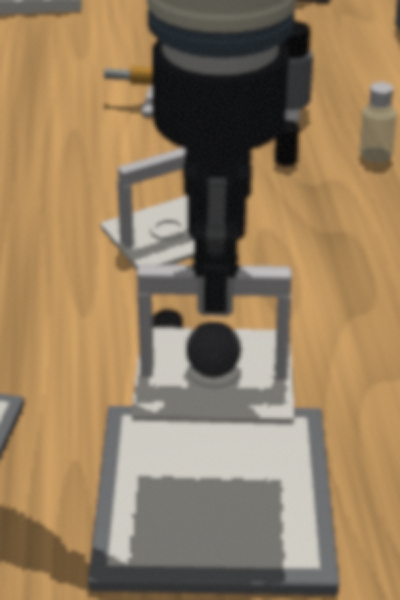

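View pics/t11.png

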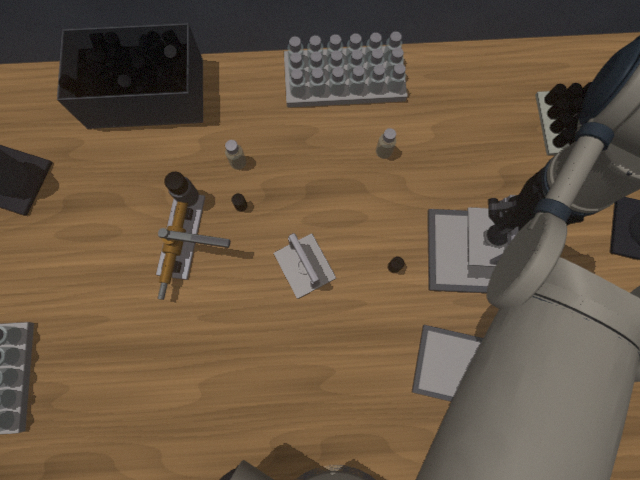

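Run:
```python
from h import *
print('expected ball .4815 -.294 .136; proj side',proj('side',[.4815,-.294,.136]),'top',proj('top',[.4815,-.294,.136]))
print(tri((497.5,236.5),(346.8,334.5)))
d=cv2.absdiff(cv2.imread('pics/top0.png'),cv2.imread('pics/t11.png'))
print([d[y0:y1,x0:x1].mean() for x0,x1,y0,y1 in((270,340,230,300),(225,250,130,220),(375,410,120,280))])
```

```text
expected ball .4815 -.294 .136; proj side [346.57207436 333.05055178] top [496.82603876 233.72788423]
(array([ 0.47947508, -0.29527609,  0.13413785]), np.float64(0.004490234078617775))
[np.float64(3.672176870748299), np.float64(3.2271111111111113), np.float64(3.3905357142857144)]
```

```bash
python3 -c "
from h import *
print(hand_in())"
```

```text
the job is handed in; nothing more can be done
None
```

The valve is shut, and I handed the job in at about 12 s with the tray held over the larger light pad and the ball still in its pocket.

- **Valve:** I pushed the lever round with the closed fingers until it hit its stop, where the wrist read about 21 N in x. Afterwards the pictures put the lever at about 258.6° and the valve axis at about 168.5°, a 90° turn. An earlier, cruder reading gave 257.9° for the lever and about 169.3° for the axis, which I put down to uncertainty in the height of the stem's top.
- **Tray:** I gripped the handle at its centre with 60 N, lifted it and carried it to the pad.
- **Position:** The measured TCP (0.482, -0.294, 0.245) puts the underside about 10 cm above the pad, within about 3 mm of its centre. The tool was tilted about 1.1° and the joints were at rest.
- **Ball:** The last two views put it at (0.479, -0.295, 0.134), against an expected (0.4815, -0.294, 0.136). The two sight lines missed each other by 4.5 mm, because the arm partly hides the ball from above.
- **Other things:** The top picture shows the spare tray, bottles and caps where they started.

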